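# Index the sample carousel to the inspection lens

### The job

Push the carousel round by its sample holders until the blue-capped holder stands at the red index block, in front of the inspection lens, and leave it standing there. Do not disturb the brown glass bottle next to the carousel.

Things in the scene. Friction and masses are not known exactly. Their poses are not given: they have to be found in the camera images.
- turntable: Aluminium carousel disc, 220 mm diameter, top 40 mm above the bench, on a fixed black base (270 mm diameter, 16 mm high). Turns endlessly either way about its vertical axis, about 1 N drag at the holders; stays where left. Four brass holders stand 85 mm from the axis, 90 degrees apart. Hub: 36 mm diameter, 62 mm high. Origin: on the axis, 24 mm above the bench; z up, x towards the blue holder
- blue_top (a point): Centre of the top of the blue-capped sample holder: an upright round brass post, 24 mm diameter, fixed to the turntable 85 mm from its axis, with a 14 mm tall cap, top 90 mm above the bench. The other three holders are the same with white, orange and green caps
- index (a point): Where blue_top must be: fixed point 85 mm from the turning axis, 90 mm above the bench, in line with the red index block (14 mm wide, top 40 mm above the bench) that stands on the black base just outside the disc. Beyond the block lies the inspection lens, 52 mm diameter, 165 to 270 mm from the axis, top 89 mm above the bench. x axis: from the turning axis outward to the block
- amber_bottle: Loose brown glass bottle with a red cap, 56 mm diameter, 105 mm tall, standing on the bench 200 to 270 mm from the turning axis. To be left alone. Origin at the centre of its underside

How it is judged:
By the outcome, as a careful person would: the job done as asked, in the order asked, and still so for the second after the job is handed in, with the robot touching nothing.
It also fails if it takes over 32 s, if anything falls off the work surface, if the arm or the gripper's body presses on something with over 40 N, if the wrist force passes 120 N, or if a joint passes its speed limit or range.

### The arm

A 6-joint arm with a two-finger parallel gripper is mounted at the origin on the work surface. World frame = base frame: x ahead of the robot, y to its left, z up, the work surface at z = 0. Lengths are in m, angles in rad, forces in N, time in s.
With the tool pointing down it reaches from about 0.275 to 0.725 m from the base axis. Payload 15.9 kg.
Tool frame: the origin (TCP) lies at the very end of the fingers, on their centre line; the grasp point (between the pads) lies 19 mm behind it (r.grasp_offset is the distance from the TCP to the grasp point, in m); z points along the fingers, y is the line along which they close (so a half turn about z gives the same grasp; the last joint's range is limited). The gripper opens to 85 mm and grips with 20 to 120 N. Pads are 22 mm wide; open, the fingers measure 114 mm over their backs; the gripper's body (76 mm by 85 mm) begins 54 mm behind the grasp point. The pads swing forward as they close: fully open they stand 13 mm farther back than shut.
Start: joints at [-1.134, 0.213, -0.034, 1.323, 0, 1.571], TCP at [0.212, -0.453, 0.231] pointing down, gripper open.
Joint ranges: [-2.98, 2.98], [-0.74, 1.72], [-1.14, 1.35], [-2.1, 2.04], [-1.57, 1.44], [-3.14, 3.14]. Speed limits (rad/s): [1.89, 1.89, 2.39, 2.57, 3.14, 3.14].

### API

Orientations are given as a rotation vector (axis times angle).
In Python, from rig import r gives the robot as it stands. The module is installed in compiled form; this text tells all that it offers.
- The arm moves only by the tool servo_tool, never from a script. Its argument "deltas" is one flat list of numbers, 5 for each row, row after row: the shift along the tool's x, y, z in cm, then the turn about the tool's z in degrees, then the opening, from -1 (shut) to 1 (fully open). A call has 1 to 12 rows; each row shifts and turns the commanded pose from where the row before left it, along the tool's axes as they then stand; what a row does not reach is not made up. A row lasts 1/12 s, in which the tool goes at most 41.7 mm and 7.16 degrees, less where a joint would pass 70% of its speed; a pose out of reach is approached as far as the arm can. A call with a gripper value outside its range is refused whole. The fingers move at their own pace and stop on an object; the grip force is fixed at half the most. Time passes only in rows, so rows that do not move let the fingers close. It gives the time, the measured TCP pose, the force, the opening and the grip force at its end, in the units of the state.
- r.read_state(): the state, without advancing time (a new reading comes with each control period).
- r.camera(name): name is "scene" or "top" or "wrist"; returns (picture, depth): 384x512x3 uint8, blue, green, red; 384x512 float32, m along the optical axis (not along the pixel's ray), 0 where there is no reading.
- r.camera_params(name): a dict with "fx", "fy", "cx", "cy" (pixels), "xyz" and "attitude" of the camera in the world. Camera axes: x right, y up, looking along -z (the intrinsics and any distortion apply to the point x, -y, -z); pixel columns grow to the right and rows downward; lengths in m; the calibration is good to about 2 mm. A picture is of the moment at which its call begins: read the wrist's pose just before it. camera_params takes no time and is no camera call; for the wrist camera it gives the pose at the moment of the call.
- r.job_done(): hands the job in; it is judged then, once.
The state is a dict: "time_s": time; "joint_pos": joint angles; "qd": joint speeds; "joint_efforts": joint torques, N m; "tool_pos": TCP position; "ee_rot": TCP orientation; "ft_force": force on the tool from outside, world axes, zero at the start; "ft_torque": the same for the moment, N m; "opening": finger opening in m; "gripper_force": force on a finger pad.
Only numpy, scipy, OpenCV 4.12 (cv2) and the standard library are available. Lean on these libraries where they do the work, as an engineer would, in place of code of your own. Each camera call takes 0.05 s, during which the arm holds its last target. There are 200 camera calls.

## Working session

There is one attempt and no reset: what is moved stays moved. The work goes in short steps, Python scripts to look and compute and a tool call to move; the robot and the scene stay as the last step left them, time stands still between calls to the robot, and variables do not carry over. Pictures are saved under pics/ and viewed, at most 10 in all, crops included, and the job is handed in when it is done.

Besides the shell and the picture viewer there is one more tool, called as a command line: name --argument value ..., lists and objects as JSON in quotes. servo_tool: Moves the arm, as the interface text tells. Its arguments: {"type":"object","properties":{"deltas":{"type":"array"}},"required":["deltas"]}

```bash
mkdir -p pics; cat > h.py <<'E'
import numpy as np, cv2
from rig import r
from scipy.spatial.transform import Rotation as R
def ray(p,u,v):
    d=np.array([(u-p['cx'])/p['fx'],-(v-p['cy'])/p['fy'],-1.])
    a=np.array(p['attitude'],float); M=R.from_rotvec(a).as_matrix() if a.size==3 else a.reshape(3,3)
    return np.array(p['xyz']),M@d
def onz(p,u,v,z):
    o,d=ray(p,u,v); return o+d*(z-o[2])/d[2]
def shot(n,f=None):
    p=r.camera_params(n); im,d=r.camera(n)
    if f: cv2.imwrite('pics/'+f,im)
    return p,im,d
E
python3 - <<'E'
from h import *
for n in('top','scene'):
    p,im,d=shot(n,n+'0.png'); print(p)
s=r.read_state();print(s)
E
```

```text
{'fx': 484.9107783908373, 'fy': 484.9107783908373, 'cx': 258.328391893749, 'cy': 186.8286946655516, 'xyz': array([0.36657086, 0.15145121, 0.9328964 ]), 'attitude': array([ 0.17109744, -0.1908792 , -1.62681533])}
{'fx': 395.69990546202763, 'fy': 395.69990546202763, 'cx': 253.35585921361204, 'cy': 187.5024830065528, 'xyz': array([0.97658549, 0.28976938, 0.55676259]), 'attitude': array([0.47912096, 0.7058735 , 1.83323331])}
{'time_s': 0.1, 'joint_pos': array([-1.13400972e+00,  2.13317888e-01, -3.49545686e-02,  1.32351697e+00,
       -2.67298365e-06,  1.57082637e+00]), 'qd': array([-0.00052094, -0.0009503 ,  0.00139885,  0.00013197,  0.00194836,
       -0.00092228]), 'joint_efforts': array([-1.32765439e-03, -6.87251115e+01,  4.87803233e+01,  1.22445408e-02,
       -1.73372669e-04, -1.09879156e-06]), 'tool_pos': array([ 0.21138823, -0.45278836,  0.23087677]), 'ee_rot': array([-3.06603411e+00, -6.80405795e-01,  3.42000566e-04]), 'ft_force': array([-0.25581776, -0.52492385,  0.08666886]), 'ft_torque': array([-0.02349689,  0.00343491, -0.0134117 ]), 'gripper_force': 0.0, 'opening': 0.08513614389180961}
```

View pics/top0.png

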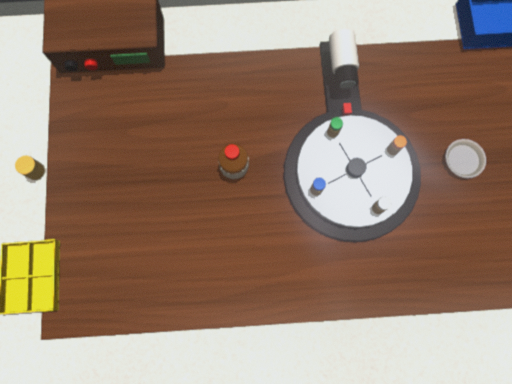

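View pics/scene0.png

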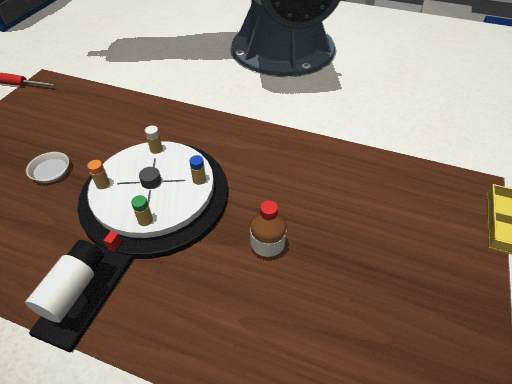

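The top view shows the hub at (357,167), blue at (318,186), green (336,126), orange (399,144), white (381,206), the red block at (347,108) with the lens above it at (344,60), and the bottle at (233,155). The scene view agrees.

```bash
cat >> h.py <<'E'
def blobs(im):
    h=cv2.cvtColor(im,cv2.COLOR_BGR2HSV); o={}
    for k,lo,hi in(('blue',(105,150,60),(130,255,255)),('green',(50,120,50),(85,255,255)),('orange',(6,170,140),(16,255,255)),('red',(0,200,130),(4,255,255)),('red2',(175,200,130),(180,255,255))):
        m=cv2.inRange(h,lo,hi); n,_,st,c=cv2.connectedComponentsWithStats(m)
        o[k]=[(c[i].round(1),st[i,4]) for i in range(1,n) if st[i,4]>25]
    return o
E
python3 - <<'E'
from h import *
for n,Z in(('top',None),('scene',None)):
    p,im,d=shot(n)
    print(n)
    for k,l in blobs(im).items():
        for c,a in l: 
            z={'red':.04,'red2':.04}.get(k,.086); print(k,c,a,onz(p,*c,z).round(4), onz(p,*c,.105).round(4) if 'red' in k else '')
    h=cv2.cvtColor(im,cv2.COLOR_BGR2HSV)
    m=cv2.inRange(h,(0,0,140),(180,60,255)); n_,L,st,c=cv2.connectedComponentsWithStats(m)
    q=(330,185) if n=='top' else (120,210)
    i=L[175,330] if n=='top' else L[200,120]
    ys,xs=np.where(L==i); P=np.array([onz(p,x,y,.04)[:2] for x,y in zip(xs,ys)],np.float32)
    hull=cv2.convexHull(P); print('disc',len(P),cv2.minEnclosingCircle(hull),cv2.fitEllipse(hull))
E
```

```text
top
blue [489.6  22.1] 1999 [ 0.8641 -0.3376  0.086 ] 
green [336.2 122.7] 81 [ 0.6757 -0.0174  0.086 ] 
red [89.7 62. ] 47 [0.8519 0.4547 0.04  ] [0.8166 0.4326 0.105 ]
disc 9132 ((0.5967984795570374, -0.05211392045021057), 0.11073277145624161) ((0.5968582034111023, -0.05192888155579567), (0.2199697345495224, 0.2201925665140152), 57.31560516357422)
scene
blue [498.5  20.5] 165 [-0.172   0.5197  0.086 ] 
blue [196.1 162.1] 151 [0.5627 0.0255 0.086 ] 
green [138.9 203. ] 183 [ 0.675  -0.0172  0.086 ] 
orange [ 94.  164.2] 110 [ 0.6279 -0.1343  0.086 ] 
disc 7133 ((0.5954590439796448, -0.05319158360362053), 0.11035722494125366) ((0.5956124663352966, -0.05313907191157341), (0.21800999343395233, 0.21978919208049774), 125.73707580566406)
```

```bash
cat > idx.py <<'E'
from h import *
A=np.array([.5963,-.0525])
for n,boxes in(('top',(('block',330,95,365,118,.04),('bottle',222,142,245,160,.105))),('scene',(('block',98,228,128,254,.036),('bottle',255,196,282,222,.1)))):
    p,im,d=shot(n); h=cv2.cvtColor(im,cv2.COLOR_BGR2HSV)
    m=cv2.inRange(h,(0,140,70),(5,255,255))|cv2.inRange(h,(172,140,70),(180,255,255))
    for k,x0,y0,x1,y1,z in boxes:
        ys,xs=np.where(m[y0:y1,x0:x1]); c=(xs.mean()+x0,ys.mean()+y0)
        w=onz(p,*c,z)[:2]-A; print(n,k,len(xs),np.round(c,1),(w+A).round(4),np.hypot(*w).round(4),np.degrees(np.arctan2(w[1],w[0])).round(2))
    # lens tube white blob
    print([ (k,[ (np.round(c,1),(w:=onz(p,*c,.086)[:2]-A).round(4),round(float(np.hypot(*w)),4),round(float(np.degrees(np.arctan2(w[1],w[0]))),2)) for c,a in l if np.hypot(*(onz(p,*c,.086)[:2]-A))<.12]) for k,l in blobs(im).items()])
a=shot('top')[1][85:225,270:430]; b=shot('scene')[1][120:350,20:240]
cv2.imwrite('pics/c.png',np.hstack([cv2.resize(a,(420,368)),cv2.resize(b,(352,368))]))
E
python3 idx.py
```

```text
top block 70 [347.1 107.5] [ 0.7227 -0.0512] 0.1264 0.61
top bottle 175 [231.6 151.5] [0.6263 0.1782] 0.2326 82.59
[('blue', []), ('green', [(array([336.1, 122.7]), array([0.0794, 0.0353]), 0.0869, 23.99)]), ('orange', []), ('red', []), ('red2', [])]
scene block 249 [112.1 240.7] [ 0.7249 -0.0482] 0.1287 1.92
scene bottle 293 [268.5 209.6] [0.6276 0.1782] 0.2328 82.28
[('blue', [(array([196.1, 162.1]), array([-0.0336,  0.078 ]), 0.085, 113.28)]), ('green', [(array([139., 203.]), array([0.0787, 0.0354]), 0.0863, 24.24)]), ('orange', [(array([ 94.1, 164.1]), array([ 0.0313, -0.0818]), 0.0876, -69.06)]), ('red', []), ('red2', [])]
```

View pics/c.png

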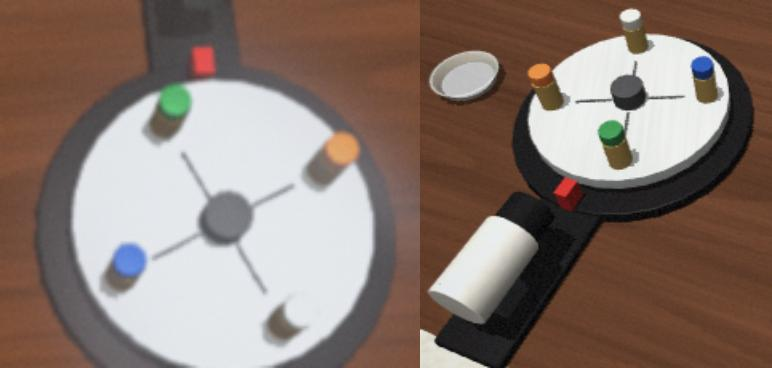

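The axis is at about (0.596,-0.0525). Blue is at about 113.5°, the index at about 1° and the bottle at 82.5°, 233 mm out. I'll push clockwise with the fingers shut, using the tool's -x face against the blue post.

servo_tool --deltas '[3.2,-1.9,0,0,-1,3.2,-1.9,0,0,-1,3.2,-1.9,0,0,-1,3.2,-1.9,0,0,-1,3.2,-1.9,0,0,-1,3.2,-1.9,0,0,-1,3.2,-1.9,0,0,-1,3.2,-1.9,0,0,-1,3.2,-1.9,0,0,-1,3.2,-1.9,0,0,-1,3.2,-1.9,0,0,-1,3.2,-1.9,0,0,-1]'

```text
time_s: 1.4
tool_pos: [0.4637, -0.0821, 0.2315]
ee_rot: [3.067, 0.681, 0.001]
ft_force: [-0.4, -0.5, -0.4]
opening: 0.0001
gripper_force: 0.0
```

servo_tool --deltas '[0,0,0,-7,-1,0,0,0,-7,-1,0,0,0,-7,-1,0,0,0,-7,-1,0,0,0,-7,-1,0,0,0,-7,-1,0,0,0,-7,-1,0,0,0,-7,-1,0,0,0,-7,-1,0,0,0,-7,-1,0,0,0,-7,-1,0,0,0,-7,-1]'

```text
time_s: 2.4
tool_pos: [0.463, -0.084, 0.2313]
ee_rot: [-1.816, -2.564, -0.0]
ft_force: [-0.3, -0.0, 0.1]
opening: 0.0
gripper_force: 0.0
```

servo_tool --deltas '[0,0,0,-7,-1,0,0,0,-7,-1,0,0,0,-7,-1,0,0,0,-7,-1,0,0,0,-7,-1,0,0,0,-7,-1,0,0,0,-7,-1,0,0,0,-7,-1,0,0,0,-7,-1,0,0,0,-7,-1,0,0,0,-7,-1,0,0,0,-7,-1]'

```text
time_s: 3.4
tool_pos: [0.463, -0.084, 0.2313]
ee_rot: [-0.366, 3.12, -0.0]
ft_force: [0.5, 0.6, -0.0]
opening: -0.0002
gripper_force: 0.0
```

```bash
cat > need.py <<'E'
from h import *
import sys
A=np.array([.5963,-.0525]); th=np.radians(float(sys.argv[1])); off=float(sys.argv[2])
s=r.read_state(); M=R.from_rotvec(s['ee_rot']).as_matrix()
er=np.array([np.cos(th),np.sin(th)]); et=np.array([-er[1],er[0]])
t=np.r_[A+.085*er+off*et,.057]
print('t',s['time_s'],'yaw_y',np.degrees(np.arctan2(M[1,1],M[0,1])),'d_tool_cm',(M.T@(t-s['tool_pos'])*100).round(2),'F',s['ft_force'].round(1),'pos',s['tool_pos'].round(4),'q',s['joint_pos'].round(2),s['opening'])
w=s['tool_pos'][:2]-A; print('in tool axes from A',(M.T@np.r_[w,0]*100).round(2))
E
python3 need.py 113.5 .036
```

```text
t 3.4 yaw_y 103.37256493478613 d_tool_cm [-8.66  7.72 17.43] F [ 0.5  0.6 -0. ] pos [ 0.463  -0.084   0.2313] q [-0.18  0.15 -0.11  1.31 -0.   -0.41] -0.0001868354836456296
in tool axes from A [13.7   0.02 -0.  ]
```

servo_tool --deltas '[-2.17,1.93,0,0,-1,-2.17,1.93,0,0,-1,-2.17,1.93,0,0,-1,-2.17,1.93,0,0,-1,0,0,2,-5,-1,0,0,2,-5,-1,0,0,2,0,-1,0,0,2,0,-1,0,0,0,0,-1]'

```text
time_s: 4.15
tool_pos: [0.5282, 0.0108, 0.1479]
ee_rot: [0.626, -3.073, -0.001]
ft_force: [-1.0, 0.5, -0.1]
opening: -0.0
gripper_force: 0.0
```

```bash
python3 need.py 113.5 .036; python3 -c "
from h import *
a=shot('top')[1][85:225,270:430]; b=shot('scene')[1][80:310,20:240]
cv2.imwrite('pics/d.png',np.hstack([cv2.resize(a,(420,368)),cv2.resize(b,(352,368))]))"
```

```text
t 4.15 yaw_y 113.03583960914602 d_tool_cm [-0.16 -0.04  9.09] F [-1.   0.5 -0.1] pos [0.5282 0.0108 0.1479] q [ 0.02  0.3  -0.13  1.15  0.   -0.38] -4.023676610714303e-05
in tool axes from A [3.79 8.49 0.03]
```

View pics/d.png

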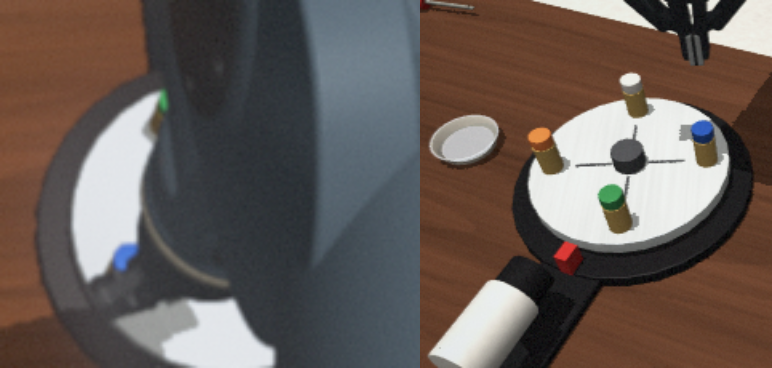

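The gripper stands above the disc, on the robot side of blue, and the posts are clear beneath it. I'll go down, close the gap and start pushing.

servo_tool --deltas '[0,0,1.8,0,-1,0,0,1.8,0,-1,0,0,1.8,0,-1,0,0,1.8,0,-1,0,0,1.8,0,-1,0,0,0,0,-1,-0.4,0,0,0,-1,-0.4,0,0,0,-1,-0.4,0,0,0,-1,-0.2,0,0,0,-1]'

```text
time_s: 5.08
tool_pos: [0.5445, 0.0165, 0.0626]
ee_rot: [-0.627, 3.076, -0.001]
ft_force: [0.6, -0.7, 0.6]
opening: -0.0003
gripper_force: 0.3
```

servo_tool --deltas '[-0.448,0.114,0,3,-1,-0.448,0.114,0,3,-1,-0.448,0.114,0,3,-1,-0.448,0.114,0,3,-1,-0.448,0.114,0,3,-1,-0.448,0.114,0,3,-1,-0.448,0.114,0,3,-1,-0.448,0.114,0,3,-1,-0.448,0.114,0,3,-1,-0.448,0.114,0,3,-1]'

```text
time_s: 5.92
tool_pos: [0.5855, 0.0349, 0.0619]
ee_rot: [0.195, 3.135, -0.0]
ft_force: [-0.8, -1.1, -0.6]
opening: 0.0
gripper_force: 0.5
```

```bash
python3 need.py 83.5 .023; python3 idx.py | grep -v block; python3 -c "
from h import *
cv2.imwrite('pics/e.png',cv2.resize(shot('scene')[1][80:310,20:300],(560,460)))"
```

```text
t 5.9167 yaw_y 82.88559023099131 d_tool_cm [ 0.24 -0.06  0.49] F [-0.8 -1.1 -0.6] pos [0.5855 0.0349 0.0619] q [ 0.06  0.47 -0.11  0.99 -0.    0.18] 6.784058720834694e-07
in tool axes from A [ 2.16  8.54 -0.  ]
top bottle 174 [231.6 151.3] [0.6265 0.1782] 0.2327 82.53
[('blue', []), ('green', []), ('orange', []), ('red', []), ('red2', [])]
scene bottle 298 [268.4 209.5] [0.6274 0.178 ] 0.2326 82.31
[('blue', [(array([186.7, 182.3]), array([0.0138, 0.0846]), 0.0857, 80.75)]), ('green', [(array([110.4, 197.7]), array([ 0.0851, -0.0124]), 0.086, -8.29)]), ('orange', [(array([107.4, 145.3]), array([-0.0167, -0.0884]), 0.0899, -100.71)]), ('red', []), ('red2', [])]idx.py:7: RuntimeWarning: Mean of empty slice.
  ys,xs=np.where(m[y0:y1,x0:x1]); c=(xs.mean()+x0,ys.mean()+y0)
  ret = ret.dtype.type(ret / rcount)
```

View pics/e.png

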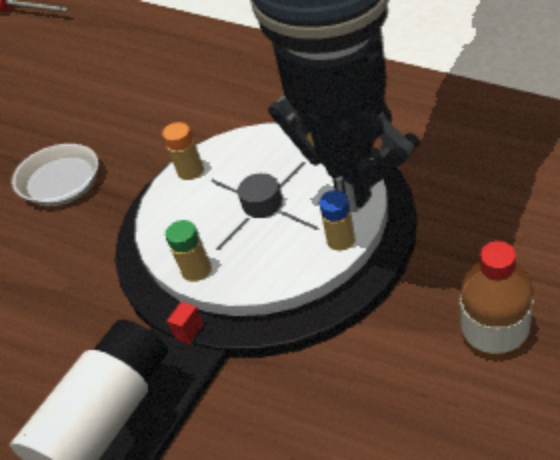

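Blue is moving with the fingers and is now at about 81°, and the bottle hasn't moved. I'll push on about 72°.

servo_tool --deltas '[-0.448,0.114,0,3,-1,-0.448,0.114,0,3,-1,-0.448,0.114,0,3,-1,-0.448,0.114,0,3,-1,-0.448,0.114,0,3,-1,-0.448,0.114,0,3,-1,-0.448,0.114,0,3,-1,-0.448,0.114,0,3,-1,-0.448,0.114,0,3,-1,-0.448,0.114,0,3,-1,-0.448,0.114,0,3,-1,-0.448,0.114,0,3,-1]'

```text
time_s: 7.17
tool_pos: [0.6386, 0.0259, 0.0614]
ee_rot: [-1.152, -2.922, 0.0]
ft_force: [-1.5, -0.7, -0.3]
opening: -0.0001
gripper_force: 0.5
```

```bash
python3 need.py 47 .023; python3 idx.py 2>/dev/null| grep -v 'top block'
```

```text
t 7.1667 yaw_y 46.962169835356406 d_tool_cm [ 0.05 -0.12  0.44] F [-1.5 -0.7 -0.3] pos [0.6386 0.0259 0.0614] q [0.04 0.57 0.06 1.06 0.   0.79] -6.267719361921668e-05
in tool axes from A [ 2.26  8.61 -0.  ]
top bottle 176 [231.6 151.4] [0.6264 0.1782] 0.2326 82.56
[('blue', []), ('green', []), ('orange', []), ('red', []), ('red2', [])]
scene block 251 [112.  240.6] [ 0.7249 -0.0484] 0.1287 1.83
scene bottle 295 [268.4 209.5] [0.6274 0.178 ] 0.2326 82.3
[('blue', [(array([160.1, 198.9]), array([0.0599, 0.0619]), 0.0861, 45.94)]), ('green', [(array([ 94.5, 180.2]), array([ 0.0624, -0.0585]), 0.0855, -43.19)]), ('orange', []), ('red', []), ('red2', [])]
```

servo_tool --deltas '[-0.448,0.114,0,3,-1,-0.448,0.114,0,3,-1,-0.448,0.114,0,3,-1,-0.448,0.114,0,3,-1,-0.448,0.114,0,3,-1,-0.448,0.114,0,3,-1,-0.448,0.114,0,3,-1,-0.448,0.114,0,3,-1,-0.448,0.114,0,3,-1,-0.448,0.114,0,3,-1,-0.448,0.114,0,3,-1,-0.448,0.114,0,3,-1]'

```text
time_s: 8.37
tool_pos: [0.6769, -0.0126, 0.0614]
ee_rot: [-1.997, -2.424, -0.0]
ft_force: [-0.9, 1.6, -0.1]
opening: 0.0
gripper_force: 0.5
```

```bash
python3 need.py 11 .023; python3 idx.py 2>/dev/null| grep -v 'top block'; python3 - <<'E'
from h import *
A=np.array([.5963,-.0525])
# red block edges: top-face outline in scene, several heights; corners
p,im,d=shot('scene'); x0,y0=95,225
c=im[y0:y0+35,x0:x0+40]; cv2.imwrite('pics/f.png',np.hstack([cv2.resize(c,(480,420),interpolation=0),cv2.resize(im[130:290,60:240],(320,420))[:, :]]))
E
```

```text
t 8.3667 yaw_y 11.027049603609594 d_tool_cm [-0.08 -0.18  0.44] F [-0.9  1.6 -0.1] pos [ 0.6769 -0.0126  0.0614] q [-0.02  0.65  0.2   1.12  0.    1.36] 1.2371601276368424e-05
in tool axes from A [ 2.37  8.68 -0.  ]
top bottle 177 [231.6 151.4] [0.6265 0.1782] 0.2327 82.55
[('blue', []), ('green', []), ('orange', []), ('red', []), ('red2', [])]
scene block 249 [112.1 240.6] [ 0.7249 -0.0482] 0.1287 1.92
scene bottle 295 [268.5 209.6] [0.6276 0.1782] 0.2328 82.27
[('blue', []), ('green', []), ('orange', [(array([161.5, 129.7]), array([-0.0879, -0.0197]), 0.0901, -167.34)]), ('red', []), ('red2', [])]
```

View pics/f.png

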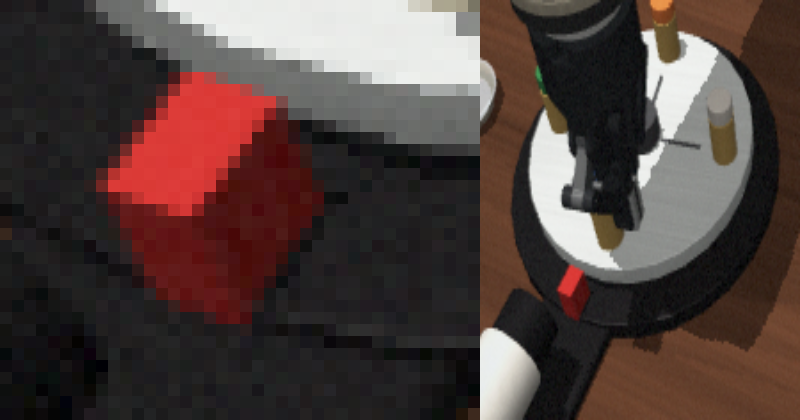

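The block's top face in the scene view is centred at about pixel (110.5, 236.5). The gripper hides blue, which should be at about 10–11°.

```bash
python3 - <<'E'
from h import *
A=np.array([.5963,-.0525])
ang=lambda w:(np.hypot(*w).round(4),np.degrees(np.arctan2(w[1],w[0])).round(2))
# axis/disc centres seen by each camera at start: top (.5968,-.0520), scene (.5955,-.0531)
p,im,d=shot('scene')
print('scene',ang(onz(p,110.5,236.5,.04)[:2]-np.array([.5955,-.0531])))
p,im,d=shot('top'); c=im[90:122,325:370]
m=cv2.inRange(cv2.cvtColor(im,cv2.COLOR_BGR2HSV),(0,140,70),(5,255,255)); print('top visible',m[95:118,330:365].sum()/255)
ys,xs=np.where(m[95:118,330:365]); print(xs.min()+330,xs.max()+330) if len(xs) else 0
print('top 347.1,107.5',ang(onz(p,347.1,107.5,.038)[:2]-np.array([.5968,-.0520])))
E
```

```text
scene (np.float64(0.1255), np.float64(0.28))
top visible 0.0
top 347.1,107.5 (np.float64(0.1266), np.float64(0.18))
```

The index is at about 0.25°. I'll push 9° slowly, then back off, lift and look.

servo_tool --deltas '[-0.305,0.079,0,2,-1,-0.305,0.079,0,2,-1,-0.305,0.079,0,2,-1,-0.152,0.041,0,1,-1,-0.152,0.041,0,1,-1,-0.152,0.041,0,1,-1,0,0,0,0,-1,1,0,0,0,-1,1,0,0,0,-1,0,0,-3,0,-1,0,0,-4,0,-1,0,0,-4,0,-1]'

```text
time_s: 9.72
tool_pos: [0.6808, -0.0044, 0.172]
ee_rot: [-2.179, -2.261, 0.002]
ft_force: [1.3, -0.3, 0.4]
opening: -0.0001
gripper_force: 0.0
```

servo_tool --deltas '[0,-3.5,0,0,-1,0,-3.5,0,0,-1,0,-3.5,0,0,-1,0,-3.5,0,0,-1,0,-3.5,0,0,-1,0,-3.5,0,0,-1,0,-3.5,0,0,-1,0,-3.5,0,0,-1]'

```text
time_s: 10.38
tool_pos: [0.4001, -0.015, 0.1711]
ee_rot: [2.18, 2.262, 0.0]
ft_force: [0.3, -1.2, 1.3]
opening: 0.0003
gripper_force: 0.0
```

```bash
python3 need.py 2 .023; python3 idx.py 2>/dev/null; python3 -c "
from h import *
a=shot('top')[1][85:225,270:430]; b=shot('scene')[1][120:350,20:240]
cv2.imwrite('pics/g.png',np.hstack([cv2.resize(a,(420,368)),cv2.resize(b,(352,368))]))"
```

```text
t 10.3833 yaw_y 2.1078854669713722 d_tool_cm [-2.19 27.97 11.42] F [ 0.3 -1.2  1.3] pos [ 0.4001 -0.015   0.1711] q [-0.04  0.03 -0.4   1.14  0.    1.5 ] 0.00031366256208817844
in tool axes from A [  4.47 -19.47  -0.  ]
top block 68 [347.  107.4] [ 0.7229 -0.051 ] 0.1266 0.69
top bottle 176 [231.5 151.4] [0.6265 0.1783] 0.2327 82.54
[('blue', [(array([351.8, 117.8]), array([0.0871, 0.0052]), 0.0873, 3.43)]), ('green', []), ('orange', []), ('red', []), ('red2', [])]
scene block 249 [111.9 240.6] [ 0.725  -0.0484] 0.1287 1.83
scene bottle 293 [268.4 209.6] [0.6276 0.178 ] 0.2327 82.26
[('blue', [(array([119.3, 201. ]), array([0.0859, 0.0045]), 0.0861, 3.0)]), ('green', [(array([102.1, 153.7]), array([ 0.0049, -0.0843]), 0.0845, -86.67)]), ('orange', [(array([167.8, 130.8]), array([-0.0892, -0.0073]), 0.0895, -175.32)]), ('red', []), ('red2', [])]
```

View pics/g.png

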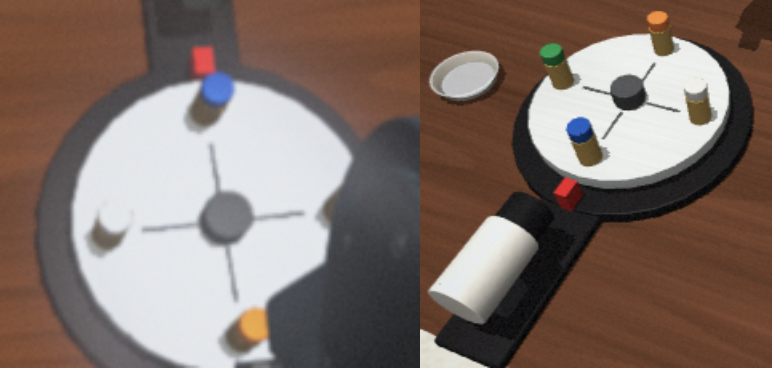

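Blue now stands about 3° short of the block, with blue at crop pixel (217,88) and the block at (203,60) in the top view. The engraved lines lie at the same height as the block's top, so I'll use them to cross-check.

```bash
cat > fin.py <<'E'
from h import *
p,im,d=shot('top'); g=cv2.cvtColor(im,cv2.COLOR_BGR2GRAY)
# dark engraved lines on the disc near the hub, outside hub radius
ys,xs=np.mgrid[100:235,290:425]; W=np.array([onz(p,x,y,.04)[:2] for x,y in zip(xs.ravel(),ys.ravel())])
C=np.array([.5968,-.0520]); w=W-C; rr=np.hypot(*w.T); a=np.degrees(np.arctan2(w[:,1],w[:,0]))
v=g[100:235,290:425].ravel().astype(float)
for c0 in (0,90,180):
    s=(rr>.036)&(rr<.052)&(abs((a-c0+180)%360-180)<16)
    bg=np.median(v[s]); wt=np.clip(bg-15-v[s],0,None)
    print('line',c0,np.average((a[s]-c0+180)%360-180,weights=wt).round(2) if wt.sum() else None, int(wt.sum()))
b=blobs(im)['blue']; print([ (lambda w:np.degrees(np.arctan2(w[1],w[0])).round(2))(onz(p,*c,.088)[:2]-C) for c,_ in b if 280<c[0]<430])
# block: top face only (bright), angular extent at z=.04
h=cv2.cvtColor(im,cv2.COLOR_BGR2HSV); sub=h[95:118,330:365]; m=((sub[...,0]<6)|(sub[...,0]>172))&(sub[...,1]>140)
for th in(70,150,200):
    Y,X=np.where(m&(sub[...,2]>th))
    if len(X):
        q=onz(p,X.mean()+330,Y.mean()+95,.04)[:2]-C; print('block V>',th,len(X),np.degrees(np.arctan2(q[1],q[0])).round(2),q.round(4))
E
python3 fin.py
```

```text
line 0 2.4 753
line 90 2.3 695
line 180 2.98 744
[np.float64(3.69)]
block V> 70 67 0.51 [0.126  0.0011]
block V> 150 67 0.51 [0.126  0.0011]
block V> 200 51 0.2 [0.1261 0.0004]
```

Blue is at about 2.7° and the index at about 0.3°, so it needs 2.4° more, or 3.6 mm. I'll go back in and nudge it gently.

servo_tool --deltas '[0,3.5,0,0,-1,0,3.5,0,0,-1,0,3.5,0,0,-1,0,3.5,0,0,-1,0,3.5,0,0,-1,0,3.5,0,0,-1,0,3.5,0,0,-1,0,3.5,0,0,-1,0,0,3,0,-1,0,0,4,0,-1,0,0,4,0,-1,0,0,0,0,-1]'

```text
time_s: 11.73
tool_pos: [0.6778, -0.0055, 0.0521]
ee_rot: [-2.175, -2.254, 0.013]
ft_force: [-2.1, 0.4, -1.5]
opening: -0.0003
gripper_force: 0.0
```

servo_tool --deltas '[-0.6,0,0,0,-1,-0.6,0,0,0,-1,-0.4,0,0,0,-1,-0.2,0,0,0,-1,-0.14,0,0,0,-1,-0.14,0,0,0,-1,-0.14,0,0,0,-1,-0.14,0,0,0,-1,0,0,0,0,-1,0,0,0,0,-1,0,0,0,0,-1]'

```text
time_s: 12.65
tool_pos: [0.6825, -0.0294, 0.0612]
ee_rot: [-2.182, -2.26, 0.0]
ft_force: [0.7, -0.3, -0.4]
opening: -0.0
gripper_force: 0.0
```

```bash
python3 need.py 0.3 .023
```

```text
t 12.65 yaw_y 2.027850471308959 d_tool_cm [ 0.04 -0.13  0.42] F [ 0.7 -0.3 -0.4] pos [ 0.6825 -0.0294  0.0612] q [-0.04  0.67  0.22  1.13 -0.    1.49] -4.602140415562821e-05
in tool axes from A [ 2.   8.7 -0. ]
```

servo_tool --deltas '[1,0,0,0,-1,1,0,0,0,-1,0,0,-3,0,-1,0,0,-4,0,-1,0,0,-4,0,-1,0,-3.5,0,0,-1,0,-3.5,0,0,-1,0,-3.5,0,0,-1,0,-3.5,0,0,-1,0,-3.5,0,0,-1,0,-3.5,0,0,-1,0,-3.5,0,0,-1]'

```text
time_s: 13.65
tool_pos: [0.4352, -0.0173, 0.1711]
ee_rot: [2.181, 2.261, 0.0]
ft_force: [0.3, 0.7, 0.5]
opening: -0.0002
gripper_force: 0.0
```

```bash
python3 fin.py; python3 idx.py 2>/dev/null; python3 need.py 0.3 .023
```

```text
line 0 -0.18 706
line 90 0.18 851
line 180 0.93 881
[np.float64(0.61)]
block V> 70 70 0.48 [0.1258 0.001 ]
block V> 150 70 0.48 [0.1258 0.001 ]
block V> 200 51 0.2 [0.1261 0.0004]
top block 69 [347.1 107.6] [ 0.7225 -0.0511] 0.1263 0.65
top bottle 177 [231.5 151.4] [0.6264 0.1783] 0.2327 82.56
[('blue', [(array([353.9, 117.6]), array([0.0873, 0.0013]), 0.0873, 0.85)]), ('green', []), ('orange', []), ('red', []), ('red2', [])]
scene block 252 [112.  240.6] [ 0.7249 -0.0482] 0.1287 1.9
scene bottle 295 [268.5 209.6] [0.6277 0.1782] 0.2328 82.25
[('blue', [(array([117.2, 200.4]), array([0.086 , 0.0008]), 0.086, 0.5)]), ('green', [(array([103.2, 152.4]), array([ 0.0014, -0.0845]), 0.0845, -89.02)]), ('orange', [(array([169.5, 131.2]), array([-0.0893, -0.0038]), 0.0894, -177.55)]), ('red', []), ('red2', [])]
t 13.9 yaw_y 2.0590453607770915 d_tool_cm [-2.02 24.27 11.51] F [ 0.2  0.2 -0. ] pos [ 0.4377 -0.0176  0.1718] q [-0.04  0.11 -0.31  1.15  0.    1.49] -0.0002010367370821166
in tool axes from A [  4.06 -15.72  -0.02]
```

View pics/c.png

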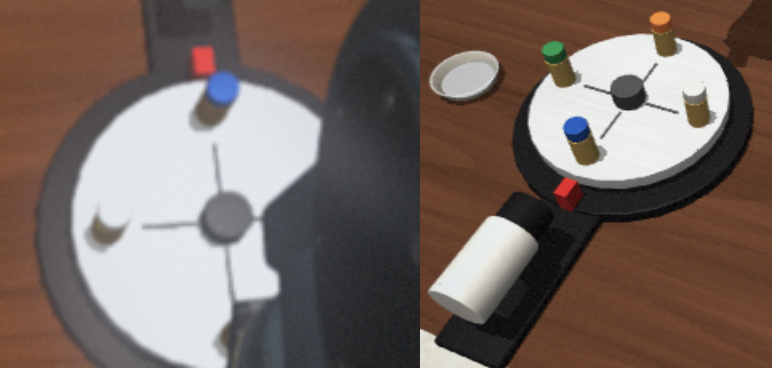

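The lines average about 0.3° and blue reads 0.5–0.85°, against an index of 0.2–0.6°. Blue is at the block, the bottle hasn't moved and the arm is clear.

```bash
python3 -c "
from rig import r
print(r.job_done())"
```

```text
the job is handed in; nothing more can be done
None
```

The blue-capped holder stands at the red index block, within about half a degree by the camera measurements; the bottle was not moved, the arm is clear, and the job was handed in at about 14 s of the 32 s allowed.

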